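# Mount a stained wood test bar in the pull-test jig

### The arm

A 6-joint arm with a two-finger parallel gripper is mounted at the origin on the work surface. World frame = base frame: x ahead of the robot, y to its left, z up, the work surface at z = 0. Lengths are in m, angles in rad, forces in N, time in s.
With the tool pointing down it reaches from about 0.375 to 0.9 m from the base axis. Payload 3.1 kg.
Tool frame: the origin (TCP) lies at the very end of the fingers, on their centre line; the grasp point (between the pads) lies 19 mm behind it (manip.pinch_z is the distance from the TCP to the grasp point, in m); z points along the fingers, y is the direction in which the jaws open and shut (so a half turn about z gives the same grasp; the last joint's range is limited). The gripper opens to 85 mm and grips with 20 to 120 N. Pads are 22 mm wide; open, the fingers measure 114 mm over their backs; the gripper's body (76 mm by 85 mm) begins 54 mm behind the grasp point. The pads swing forward as they close: fully open they stand 13 mm farther back than shut.
Start: joints at [1.056, 0.527, 1.433, -0, 1.181, -0.178], TCP at [0.206, 0.59, 0.194] pointing down, gripper open.
Joint ranges: [-3.08, 3.08], [-0.75, 2.2], [0.22, 2.44], [-1.43, 4.57], [0, 2.65], [-2.85, 2.85]. Speed limits (rad/s): [2.79, 2.79, 3.14, 3.14, 3.14, 3.14].

### API

Orientations are given as a unit quaternion [x, y, z, w].
In Python, from station import manip gives the robot as it stands.
- The arm moves only by the tool drive_tool, never from a script. Its argument "increments" is a list of rows, each a list of 7 numbers: the closure in counts, from 0 (fully open) to 255 (shut), then the shift along the tool's x, y, z in cm, then the turn, a rotation vector about the tool's x, y, z in rad. A call has 1 to 20 rows; each row is the pose to reach, as a shift and turn from the pose commanded when the call began, along the tool's axes at that moment; what a row does not reach only later rows make up. A row lasts 1/10 s, in which the tool goes at most 50 mm and 8.59 degrees, less where a joint would pass 70% of its speed; a pose out of reach is approached as far as the arm can. A call with a gripper value outside its range is refused whole. The fingers move at their own pace and stop on an object; "force" is the grip in N (left out, the last holds). Time passes only in rows, so rows that repeat a pose let the fingers close. It gives the time, the measured TCP pose, the force and the opening at its end, in the units of the state.
- manip.sense(): the state, without advancing time (a new reading comes with each control period).
- manip.snapshot(name): name is "side" or "top"; returns the picture (400x640x3 uint8, red, green, blue); there is no depth.
- manip.camera_model(name): a dict with "mtx" (3x3 intrinsics, pixels), "k1" (the pictures are not rectified: a ray, as slopes to the right and down, at radius r is drawn at 1 + k1 r^2 times it, then the intrinsics apply), "cam_to_world" (4x4, takes a point from camera to world coordinates). Camera axes: x right, y down, z forward; pixel columns grow to the right and rows downward; lengths in m; the calibration is good to about 2 mm. A picture is of the moment at which its call begins. camera_model takes no time and is no camera call.
- manip.sign_off(): hands the job in, once; it reports no verdict.
The state is a dict: "t": time; "q": joint angles; "qd": joint speeds; "tau": joint torques, N m; "tcp_pos": TCP position; "tool_rot": TCP orientation; "force": force on the tool from outside, world axes, zero at the start; "ft_torque": the same for the moment, N m; "finger_gap": opening from 0.0 (shut) to 1.0 (fully open).
Only numpy, scipy, OpenCV 4.12 (cv2) and the standard library are available. Lean on these libraries where they do the work, as an engineer would, in place of code of your own. Each camera call takes 0.05 s, during which the arm holds its last target. There are 200 camera calls.

### The job

Mount the test bar that has the metal eye in the pull-test jig: lower its eye between the two ears of the yoke and press its round tail down into the spring clip until it snaps fully home. Then pass the long pin through both ears and the eye until its head sits against the ear, and let go. Leave the plain bar, the short pin, the bottles and everything else on the table where they are.

Things in the scene. Friction and masses are not known exactly. Their poses are not given: they have to be found in the camera images.
- yoke (a point): Midway between the two upright steel ears of the jig's yoke, on the axis of their 18 mm holes, 70 mm above the table. x = pin axis (level), y = along the jig away from the clip, z up. Ears 10 mm thick, 44 wide (y), inner faces at x = +-15, outer at +-25 mm, tops 22 mm above this point plus flared lips up to 35 mm above. Open at the top and both y ends; the pin may enter from either side.
- jig: The pull-test jig, fixed to the table; origin on the table under its middle, axes as the yoke's; the yoke is at y +75, the clip at y -76 mm. Dark base plate 96 (x) x 206 (y) x 15 mm thick. The bar is carried by a rail 20 mm wide in the middle and a seat between the ears, both tops 52 mm above the table. No other part rises above 72 mm but the ears and the clip's jaws.
- clip (a point): Point in the jig's spring clip, on the axis of a tail fully home: 151 mm from the yoke along -y, same height and axes. Two steel jaws, 20 mm long (y), at +-x, with sloped lips: a funnel 24 mm wide at its top (22 mm above this point), 7 mm at the throat (6.5 mm above). A tail laid in rests 10 to 14 mm too high; pressed on firmly from above it snaps down to this point. Posts reach x = +-33 mm.
- jaw_a (a joint): Opening of the clip's +x jaw in m, 0 shut, up to 0.009; spring 650 N/m, 2.6 N when shut. Each jaw gives 3.5 mm as the tail passes (about 8 to 16 N pressed on the bar in all), then springs back to about 0.
- bar_mid (a point): Middle of the test bar, half-way up. Bar 190 mm long along y, standing on edge, z up: stained wooden body 110 long, 24 wide (x), 36 high, centred here; at +y an aluminium eye block (y 55 to 95 mm), 24 wide, 36 high; at -y a round steel tail, 14 mm in diameter (y -55 to -95). 0.15 to 0.3 kg, balanced about 10 mm to the eye's side. Mounted, its axes agree with the yoke's.
- bar_eye (a point): Centre of the bar's eye, a 20 mm through hole along the bar's x axis; on the bar's axis, 75 mm from its middle along +y.
- bar_tail (a point): Point on the axis of the bar's round tail, 76 mm from the bar's middle along -y: the part that goes in the clip.
- pin_head (a point): Centre of the square head of the long steel pin. Head 40 long (x) x 30 x 30 mm, lying on the table; from its +x face a round shank 14 mm in diameter, 70 mm long, runs along x at this height (15 mm up); the last 12 mm taper to 6 mm. About 0.2 kg; balance point about 13 mm towards the tip. With the head against the ear this point is 45 mm from the yoke.
- pin_tip (a point): Tip of the long pin, 90 mm from the centre of its head along its x axis.
- pin: The long steel pin again: its origin lies under the centre of its head, 15 mm below point pin_head, same axes.
- bar: The test bar again: its origin lies on its underside, 18 mm below point bar_mid, same axes.
- blank_mid (a point): Bystander: plain stained wooden bar with no eye and no round tail, on edge, 190 long (y) x 24 x 36 mm; this point is its centre.
- stub_head (a point): Bystander: centre of the head of a short steel pin: same 40 x 30 x 30 mm head, but its shank (along +x) is only 30 mm long, too short to pass both ears.
- bottle_l: Bystander: amber bottle with white cap, 60 mm in diameter, 150 mm high, near the left side of the jig; origin under its centre.
- bottle_r: Bystander: amber bottle with white cap, 60 mm in diameter, 150 mm high, near the right side of the jig; origin under its centre.
- flask: Bystander: glass flask, 84 mm in diameter, 140 mm high, beyond the jig; origin under its centre.
- jar: Bystander: amber jar, 68 mm in diameter, 75 mm high, beyond the jig; origin under its centre.
- sander: Bystander: cork sanding block 80 x 50 x 26 mm high, on the far right; origin under its centre.
- brush: Bystander: flat paint brush lying beyond the jig; origin on its underside.
Not all that is in view belongs to the job. What is shaped like the pin but green or pink is not meant.

How it is judged:
By the outcome, as a careful person would: the job done as asked, in the order asked, and still so for the second after the job is handed in, with the robot touching nothing.
It also fails if it takes over 70 s, if anything falls off the work surface, if the arm or the gripper's body presses on something with over 40 N, if the wrist force passes 120 N, or if a joint passes its speed limit or range.

## Working session

There is one attempt and no reset: what is moved stays moved. The work goes in short steps, Python scripts to look and compute and a tool call to move; the robot and the scene stay as the last step left them, time stands still between calls to the robot, and variables do not carry over. Pictures are saved under pics/ and viewed, about 8 in all and at most 12, crops included, and the job is handed in when it is done.

Besides the shell and the picture viewer there is one more tool, called after "Request:" as name(argument=value, ...) on one line, values as JSON. drive_tool: Moves the arm, as the interface text tells. Its arguments: {"type":"object","properties":{"increments":{"type":"array","items":{"type":"array","items":{"type":"number"}}},"force":{"type":"number"}},"required":["increments"]}

```bash
mkdir -p pics; ls; python3 - <<'E'
from station import manip
import cv2
s=manip.sense();print({k:s[k] for k in('t','tcp_pos','tool_rot','force','finger_gap')},manip.pinch_z)
for n in('top','side'):
    cv2.imwrite(f'pics/{n}0.png',manip.snapshot(n)[:,:,::-1]);c=manip.camera_model(n);print(c)
E
```

```text
pics
{'t': 0.0, 'tcp_pos': array([0.20553397, 0.58941962, 0.19336238]), 'tool_rot': array([ 1.67110474e-01,  9.85937617e-01, -9.85122423e-04, -3.66315620e-04]), 'force': array([0.11378099, 0.34660089, 0.7221264 ]), 'finger_gap': 0.9955454708398873} 0.0187
{'mtx': array([[399.29856981,   0.        , 320.80357665],
       [  0.        , 399.29856981, 199.29792748],
       [  0.        ,   0.        ,   1.        ]]), 'k1': -0.0024636659224436166, 'cam_to_world': array([[ 0.0509017 , -0.97527463,  0.21505445,  0.32663525],
       [-0.99869885, -0.05037656,  0.00792584, -0.03802648],
       [ 0.00310383, -0.21517807, -0.9765699 ,  1.05163367],
       [ 0.        ,  0.        ,  0.        ,  1.        ]])}
{'mtx': array([[390.48822922,   0.        , 329.11056288],
       [  0.        , 390.48822922, 199.64109162],
       [  0.        ,   0.        ,   1.        ]]), 'k1': -0.028427482446160852, 'cam_to_world': array([[ 0.94803568, -0.2408021 ,  0.20794881,  0.30726563],
       [-0.31769586, -0.68102001,  0.65975835, -0.70491329],
       [-0.01725389, -0.69153893, -0.7221331 ,  0.82570754],
       [ 0.        ,  0.        ,  0.        ,  1.        ]])}
```

View pics/top0.png

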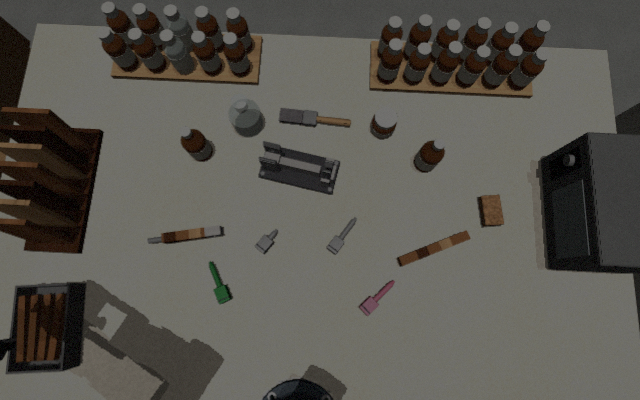

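View pics/side0.png

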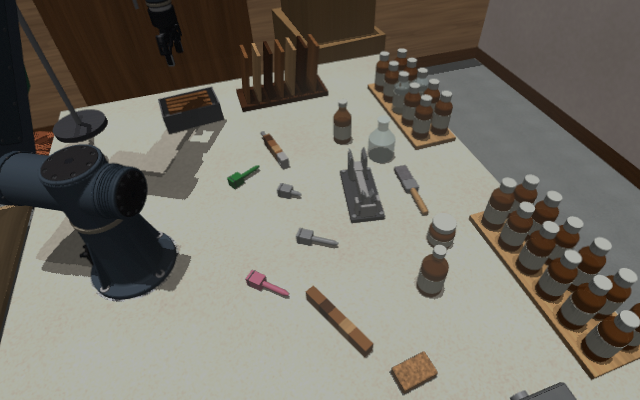

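Top view: the bar with the aluminium eye is at (185,235), its eye at right (213,231) and tail at left (155,240). The plain bar is at (433,248). The grey long pin is at (341,236) and the grey short pin at (267,240). The jig is at (300,168), with the yoke ears at left (271,155). The green and pink ones are decoys. I'll confirm in an enlarged crop.

```bash
python3 - <<'E'
import cv2,numpy as np
t=cv2.imread('pics/top0.png');s=cv2.imread('pics/side0.png')
def cr(im,x,y,w,h,k):
    c=cv2.resize(im[y:y+h,x:x+w],None,fx=k,fy=k,interpolation=cv2.INTER_CUBIC)
    c=cv2.convertScaleAbs(c,alpha=1.6)
    for i in range(0,w,10):
        cv2.line(c,(i*k,0),(i*k,8 if (x+i)%50 else 20),(0,255,255),1)
        if (x+i)%50==0: cv2.putText(c,str(x+i),(i*k,30),0,.4,(0,255,255))
    for j in range(0,h,10):
        cv2.line(c,(0,j*k),(8 if (y+j)%50 else 20,j*k),(0,255,255),1)
        if (y+j)%50==0: cv2.putText(c,str(y+j),(22,j*k+4),0,.4,(0,255,255))
    return c
a=cr(t,250,140,110,60,7);b=cr(t,140,215,110,35,7)
cv2.imwrite('pics/c1.png',np.vstack([a[:,:770],b[:,:770]])[:600])
a=cr(s,330,140,60,90,6);b=cr(s,250,120,50,50,6)
p=cr(t,310,210,60,50,6);q=cr(s,285,220,60,35,6)
out=np.zeros((600,780,3),np.uint8);out[:540,:360]=a;out[:300,360:660]=b;out[300:600,360:720]=p
cv2.imwrite('pics/c2.png',out)
E
```

```text
(no output)
```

View pics/c1.png

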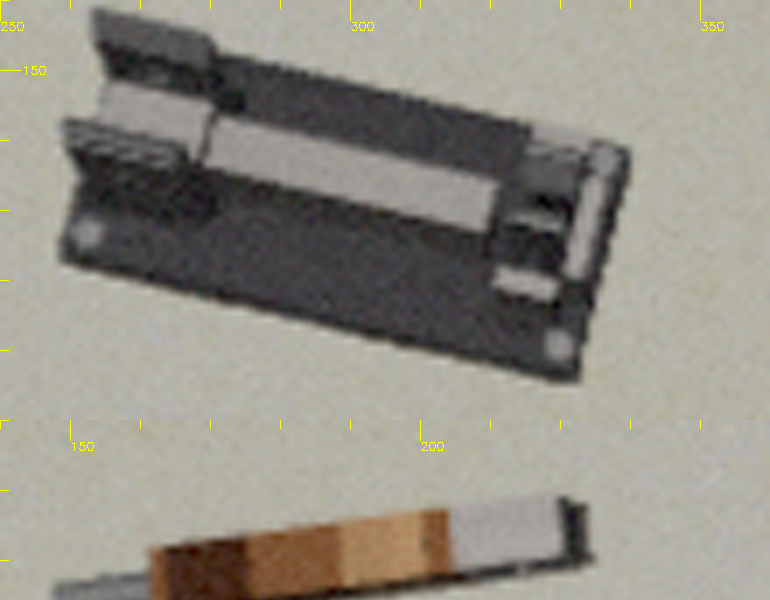

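View pics/c2.png

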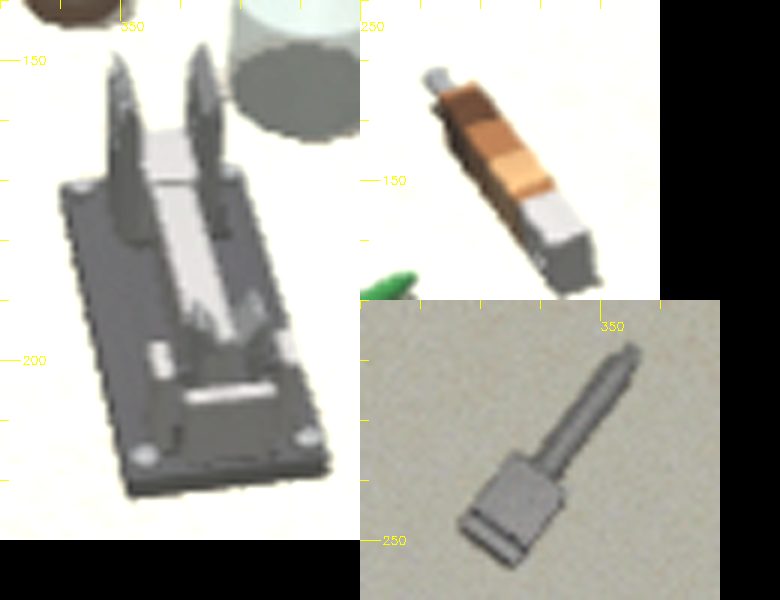

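The crop confirms it: the bar with the eye block and round tail, the long tapered pin, and the jig. Next I'll fit poses by matching model silhouettes in both cameras, starting from these pixels.

```bash
cat > h.py <<'E'
import numpy as np,cv2
from scipy.optimize import minimize
def proj(c,P):
    T=np.linalg.inv(c['cam_to_world']);p=np.atleast_2d(P)@T[:3,:3].T+T[:3,3]
    s=p[:,:2]/p[:,2:];s=s*(1+c['k1']*(s**2).sum(1,keepdims=True));M=c['mtx']
    return s*[M[0,0],M[1,1]]+M[:2,2]
def ray(c,uv,z):
    s=(np.array(uv)-c['mtx'][:2,2])/c['mtx'][0,0];u=s.copy()
    for _ in range(5):u=s/(1+c['k1']*(u@u))
    T=c['cam_to_world'];d=T[:3,:3]@[*u,1];return T[:3,3]+d*(z-T[2,3])/d[2]
def box(x0,x1,y0,y1,z0,z1):return np.array([[x,y,z] for x in(x0,x1) for y in(y0,y1) for z in(z0,z1)])/1e3
def cyl(ax,a,b,r,z,r2=None):
    t=np.linspace(0,2*np.pi,24);o=[]
    for e,rr in((a,r),(b,r2 or r)):
        for q in t:o.append([e,rr*np.cos(q),z+rr*np.sin(q)] if ax==0 else [rr*np.cos(q),e,z+rr*np.sin(q)])
    return np.array(o)/1e3
BAR=[box(-12,12,-55,95,0,36),cyl(1,-95,-55,7,18)]
PIN=[box(-20,20,-15,15,0,30),cyl(0,20,78,7,15),cyl(0,78,90,7,15,3)]
JIG=[box(-48,48,-103,103,0,15),box(15,25,53,97,15,92),box(-25,-15,53,97,15,92),box(-10,10,-50,70,15,52)]
def place(P,p):
    c,s=np.cos(p[2]),np.sin(p[2]);return P@np.array([[c,s,0],[-s,c,0],[0,0,1]])+[p[0],p[1],p[3] if len(p)>3 else 0]
def render(c,M,p,win,k=8):
    x,y,w,h=win;im=np.zeros((h*k,w*k),np.uint8)
    for P in M:
        q=(proj(c,place(P,p))-[x-.5,y-.5])*k
        cv2.fillConvexPoly(im,cv2.convexHull(np.round(q).astype(np.int32)),255)
    return cv2.resize(im,(w,h),interpolation=cv2.INTER_AREA)/255.
def soft(img,win,sat=True):
    x,y,w,h=win;f=img.astype(float)[y:y+h,x:x+w]
    bg=np.median(np.vstack([f[0],f[-1],f[:,0],f[:,-1]]),0)
    d=np.abs(f-bg).max(2);return np.clip((d-12)/25,0,1)
def fit(cs,ims,M,p0,wins):
    ms=[soft(i,w) for i,w in zip(ims,wins)]
    def cost(v):
        p=np.array(p0)+v*[.001,.001,.01]
        return sum(((render(c,M,p,w)-m)**2).sum() for c,m,w in zip(cs,ms,wins))
    best=None
    for st in ([4,0],[-4,0],[0,4],[0,-4]):
        x0=np.array([*st,0.])if best is None else best.x
        r=minimize(cost,x0,method='Nelder-Mead',options=dict(initial_simplex=x0+np.array([[0,0,0],[st[0]+2,st[1],2],[st[1],st[0]+2,-2],[1,2,8]]),xatol=.02,fatol=.02))
        if best is None or r.fun<best.fun:best=r
    return np.array(p0)+best.x*[.001,.001,.01],best.fun
E
cat > m.py <<'E'
from h import *
from station import manip
C={n:manip.camera_model(n) for n in('top','side')};I={n:cv2.imread(f'pics/{n}0.png') for n in C}
t=C['top']
def init(a,b,z,ax):
    A,B=ray(t,a,z),ray(t,b,z);d=B-A;th=np.arctan2(d[1],d[0])-(np.pi/2 if ax else 0);return A,B,th
A,B,th=init((165,236.5),(218,229),.036,1);bar=[*((A+B)/2-(B-A)/300*40)[:2],th]
A,B,th=init((335,243),(354,217),.015,0);pin=[*A[:2],th]
A,B,th=init((324,177),(265,162),.015,1);jig=[*((A+B)/2)[:2],th]
W={'bar':dict(top=(142,215,88,36),side=(252,122,45,50)),'pin':dict(top=(318,208,45,52),side=(288,218,56,38)),'jig':dict(top=(252,133,96,70),side=(332,135,60,92))}
vis=[]
for n,M,p in(('bar',BAR,bar),('pin',PIN,pin),('jig',JIG,jig)):
    print(n,'init',np.round(p,4))
    for cs in (['top'],['side'],['top','side']):
        q,f=fit([C[k] for k in cs],[I[k] for k in cs],M,p,[W[n][k] for k in cs]);print(cs,np.round(q,4),round(f,1))
    for k in C:
        x,y,w,h=W[n][k];c=cv2.resize(I[k][y:y+h,x:x+w],None,fx=4,fy=4,interpolation=cv2.INTER_CUBIC)
        for P in M:
            u=(proj(C[k],place(P,q))-[x-.5,y-.5])*4
            cv2.polylines(c,[cv2.convexHull(np.round(u).astype(np.int32))],True,(0,255,255),1)
        vis.append(cv2.copyMakeBorder(c,0,375-c.shape[0],0,390-c.shape[1],0))
cv2.imwrite('pics/fit.png',cv2.resize(np.vstack([np.hstack(vis[i:i+2]) for i in(0,2,4)])[:, :],(780,1125))[:])
v=[vis[0][:150],vis[1][:210],vis[2][:210],vis[3][:210]]
o=np.zeros((600,800,3),np.uint8);o[:144,:355]=vis[0][:144,:355];o[150:360,:180]=vis[1][:210,:180];o[150:360,190:370]=vis[2][:210,:180];o[370:530,:230]=vis[3][:160,:230];o[:285,400:785]=vis[4][:285,:385];o[290:600,400:640]=vis[5][40:350,:240]
cv2.imwrite('pics/fit.png',o)
E
python3 m.py
```

```text
bar init [ 0.4424  0.3133 -2.9473]
['top'] [ 0.4399  0.3171 -2.9522] 137.2
['side'] [ 0.4408  0.3202 -2.9464] 78.6
['top', 'side'] [ 0.4401  0.3182 -2.949 ] 226.5
pin init [ 0.4408 -0.0723 -0.5851]
['top'] [ 0.4361 -0.0723 -0.5955] 56.3
['side'] [ 0.4371 -0.0708 -0.6148] 70.0
['top', 'side'] [ 0.4365 -0.072  -0.6082] 133.5
jig init [ 0.6337  0.0459 -0.2061]
['top'] [ 0.6381  0.0337 -0.1957] 326.6
['side'] [ 0.639   0.0371 -0.1917] 758.2
['top', 'side'] [ 0.6384  0.035  -0.1961] 1117.6
```

View pics/fit.png

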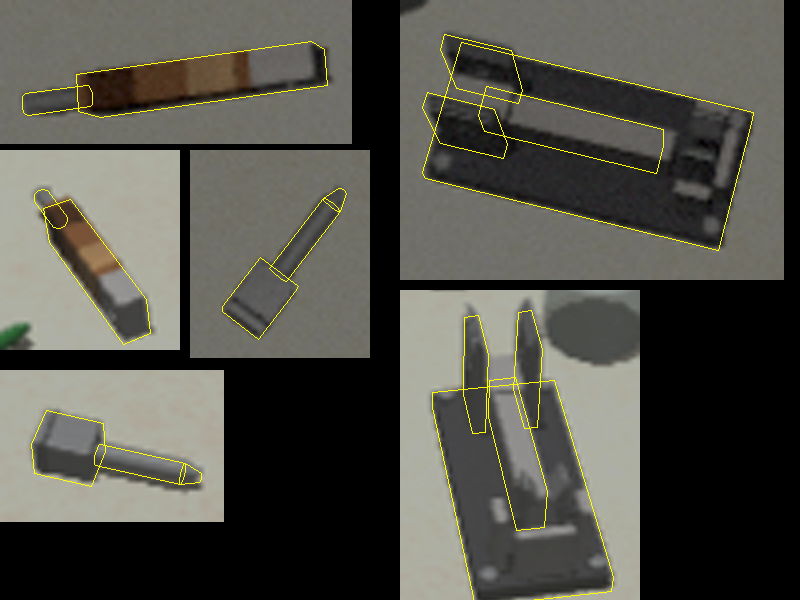

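The fits agree with the pictures in both cameras. The bar is at (0.440, 0.318), the pin at (0.4365, −0.072) and the jig at (0.638, 0.035). Next is a helper to turn targets into move numbers.

```bash
cat > g.py <<'E'
import sys,numpy as np
from scipy.spatial.transform import Rotation as R
from station import manip
def to(pos,psi,tilt=None):
    s=manip.sense();R0=R.from_quat(s['tool_rot']);a=np.radians(psi)
    y=np.array([np.cos(a),np.sin(a),0]);z=np.array([0,0,-1.]);T=R.from_matrix(np.c_[np.cross(y,z),y,z])
    return np.round(R0.inv().apply(np.array(pos)-s['tcp_pos'])*100,2),np.round((R0.inv()*T).as_rotvec(),3)
if __name__=='__main__':
    s=manip.sense();print('t',round(s['t'],2),'q',np.round(s['q'],2),'tcp',np.round(s['tcp_pos'],4),'F',np.round(s['force'],1),'gap',round(s['finger_gap'],3))
    v=[float(x) for x in sys.argv[1:]]
    for i in range(0,len(v),4):print(v[i:i+4],*to(v[i:i+3],v[i+3]))
E
python3 g.py .4401 .3182 .12 191.03 .4401 .3182 .006 191.03
```

```text
t 0.1 q [ 1.06  0.53  1.43 -0.    1.18 -0.18] tcp [0.2056 0.5895 0.1934] F [0.8 0.2 0.3] gap 0.995
[0.4401, 0.3182, 0.12, 191.03] [-31.08 -17.87   7.37] [-1.000e-03 -2.000e-03 -2.099e+00]
[0.4401, 0.3182, 0.006, 191.03] [-31.09 -17.85  18.77] [-1.000e-03 -2.000e-03 -2.099e+00]
```

Request:
drive_tool(increments=[[0,-31.1,-17.87,7.4,0,0,-1.0],[0,-31.1,-17.87,7.4,0,0,-1.5],[0,-31.1,-17.87,7.4,0,0,-2.1],[0,-31.1,-17.87,7.4,0,0,-2.1],[0,-31.1,-17.87,7.4,0,0,-2.1],[0,-31.1,-17.87,7.4,0,0,-2.1],[0,-31.1,-17.87,7.4,0,0,-2.1],[0,-31.1,-17.87,7.4,0,0,-2.1],[0,-31.1,-17.87,7.4,0,0,-2.1],[0,-31.1,-17.87,7.4,0,0,-2.1],[0,-31.1,-17.87,7.4,0,0,-2.1],[0,-31.1,-17.87,7.4,0,0,-2.1],[0,-31.1,-17.87,7.4,0,0,-2.1],[0,-31.1,-17.87,7.4,0,0,-2.1],[0,-31.1,-17.87,7.4,0,0,-2.1],[0,-31.1,-17.87,7.4,0,0,-2.1],[0,-31.1,-17.87,7.4,0,0,-2.1],[0,-31.1,-17.87,7.4,0,0,-2.1]])

```text
t: 1.9
tcp_pos: [0.4363, 0.3272, 0.1198]
tool_rot: [0.767, -0.642, 0.009, 0.004]
force: [-0.5, 0.4, -0.2]
finger_gap: 1.0
```

```bash
python3 g.py .4401 .3182 .006 191.03
```

```text
t 1.9 q [ 0.45  0.52  1.7  -0.03  0.91 -2.85] tcp [0.4363 0.3272 0.1198] F [-0.5  0.4 -0.2] gap 1.0
[0.4401, 0.3182, 0.006, 191.03] [ 0.74 -0.15 11.4 ] [-0.006 -0.019 -0.015]
```

Joint 6 hits its limit near 191°. I'll grip 18 mm toward the tail with the yaw at 189.5°, and the pads will square up the last 1.5°.

```bash
python3 g.py .4367 .3359 .06 189.5 .4367 .3359 .006 189.5
```

```text
t 1.9 q [ 0.45  0.52  1.7  -0.03  0.91 -2.85] tcp [0.4363 0.3272 0.1198] F [-0.5  0.4 -0.2] gap 1.0
[0.4367, 0.3359, 0.06, 189.5] [-0.96 -0.16  5.97] [-0.006 -0.019  0.012]
[0.4367, 0.3359, 0.006, 189.5] [-1.06 -0.13 11.37] [-0.006 -0.019  0.012]
```

Request:
drive_tool(increments=[[0,-0.96,-0.16,2.0,-0.006,-0.019,0.012],[0,-0.96,-0.16,5.0,-0.006,-0.019,0.012],[0,-0.96,-0.16,6.0,-0.006,-0.019,0.012],[0,-0.96,-0.16,6.0,-0.006,-0.019,0.012]])

```text
t: 2.3
tcp_pos: [0.4356, 0.3351, 0.0583]
tool_rot: [0.763, -0.646, -0.001, 0.002]
force: [0.2, 0.8, 0.1]
finger_gap: 1.001
```

```bash
python3 g.py .4367 .3359 .006 189.5
```

```text
t 2.3 q [ 0.45  0.63  1.73 -0.    0.79 -2.85] tcp [0.4356 0.3351 0.0583] F [0.2 0.8 0.1] gap 1.001
[0.4367, 0.3359, 0.006, 189.5] [-0.07 -0.15  5.23] [ 0.004 -0.002 -0.001]
```

Request:
drive_tool(increments=[[0,-0.07,-0.15,3.0,0.004,-0.002,0.005],[0,-0.07,-0.15,5.2,0.004,-0.002,0.005],[0,-0.07,-0.15,5.2,0.004,-0.002,0.005],[255,-0.07,-0.15,5.2,0.004,-0.002,0.005],[255,-0.07,-0.15,5.2,0.004,-0.002,0.005],[255,-0.07,-0.15,5.2,0.004,-0.002,0.005],[255,-0.07,-0.15,5.2,0.004,-0.002,0.005],[255,-0.07,-0.15,5.2,0.004,-0.002,0.005],[255,-0.07,-0.15,5.2,0.004,-0.002,0.005],[255,-0.07,-0.15,5.2,0.004,-0.002,0.005],[255,-0.07,-0.15,5.2,0.004,-0.002,0.005]], force=80)

```text
t: 3.4
tcp_pos: [0.4381, 0.3368, 0.0077]
tool_rot: [0.762, -0.648, 0.001, -0.002]
force: [-0.2, -0.3, 0.2]
finger_gap: -0.003
```

```bash
python3 g.py .4367 .3359 .18 189.5
```

```text
t 3.4 q [ 0.45  0.71  1.75  0.    0.67 -2.85] tcp [0.4381 0.3368 0.0077] F [-0.2 -0.3  0.2] gap -0.003
[0.4367, 0.3359, 0.18, 189.5] [  0.04   0.09 -17.23] [-0.004  0.002 -0.005]
```

The gripper shut on nothing, so I need to look.

```bash
python3 - <<'E'
from h import *
from station import manip
a=manip.snapshot('top')[180:300,110:270,::-1];b=manip.snapshot('side')[80:220,190:350,::-1]
cv2.imwrite('pics/p6.png',np.hstack([cv2.resize(np.vstack([a,np.zeros((20,160,3),np.uint8)]),(400,350)),cv2.resize(b,(400,350))]))
print(proj(manip.camera_model('top'),manip.sense()['tcp_pos']),proj(manip.camera_model('side'),manip.sense()['tcp_pos']))
E
```

```text
[[178.93948088 236.30114359]] [[271.50581825 147.26948541]]
```

View pics/p6.png

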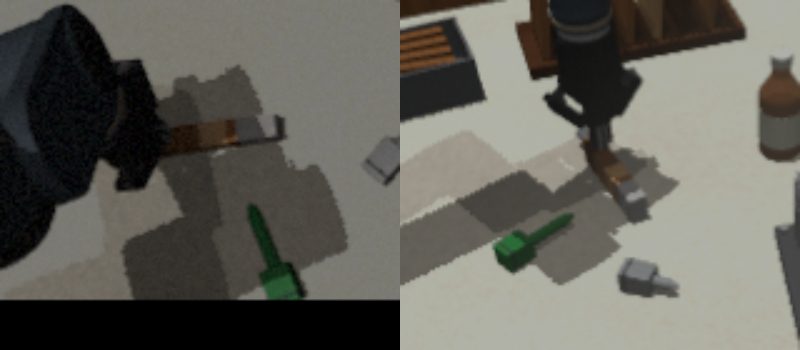

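```bash
python3 - <<'E'
from h import *
from station import manip
a=manip.snapshot('top')[210:255,140:235,::-1];b=manip.snapshot('side')[105:175,245:315,::-1]
s=manip.sense();print(s['finger_gap'],s['tau'],s['force'])
a=cv2.convertScaleAbs(cv2.resize(a,None,fx=8,fy=8,interpolation=2),alpha=2);b=cv2.convertScaleAbs(cv2.resize(b,None,fx=8,fy=8,interpolation=2),alpha=1.5)
cv2.imwrite('pics/p7.png',np.hstack([cv2.resize(b[:,:],(420,420)),np.vstack([cv2.resize(a,(380,180)),np.zeros((240,380,3),np.uint8)])]))
E
```

```text
0.002079715828968252 [ 1.64900761e-03 -4.30080020e+01 -8.68449926e+00  7.73237443e-04
 -1.43091189e-02 -9.96729995e-06] [-0.37698771  0.30016172 -1.01836986]
```

View pics/p7.png

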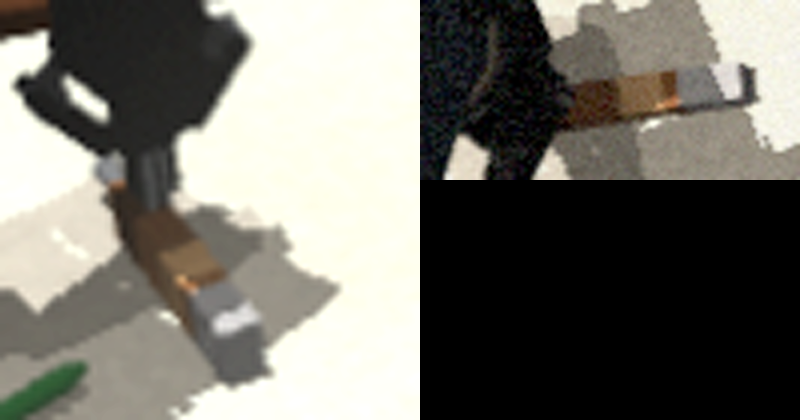

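The bar has not moved, yet the fingers read shut. I'll lift clear and compare where the tips appear with where the reported TCP projects.

Request:
drive_tool(increments=[[255,0,0,-4,0,0,0],[255,0,0,-8,0,0,0],[255,0,0,-11,0,0,0],[255,0,0,-11,0,0,0],[255,0,0,-11,0,0,0]])

```text
t: 4.1
tcp_pos: [0.4379, 0.3366, 0.1183]
tool_rot: [0.762, -0.648, 0.001, -0.003]
force: [-0.0, -0.7, 0.2]
finger_gap: 0.003
```

```bash
python3 - <<'E'
from h import *
from station import manip
s=manip.sense();print(s['finger_gap'],s['tcp_pos'],s['force'],s['tool_rot'])
o=[]
for n,(x,y) in(('top',(110,190)),('side',(220,70))):
    im=cv2.convertScaleAbs(manip.snapshot(n)[:,:,::-1],alpha=1.5);cv2.imwrite(f'pics/{n}1.png',im)
    u=proj(manip.camera_model(n),s['tcp_pos'])[0];print(n,u)
    c=cv2.resize(im[y:y+110,x:x+120],None,fx=3.3,fy=3.3,interpolation=2);cv2.circle(c,tuple(int(v) for v in (u-[x,y])*3.3),4,(0,0,255),1);o.append(c)
cv2.imwrite('pics/p8.png',np.hstack(o))
E
```

```text
0.0031615755807635885 [0.4379037  0.33662251 0.118279  ] [-0.01797914 -0.66520457  0.21103592] [ 0.76159182 -0.64805079  0.0009487  -0.00267828]
top [162.83212754 230.53819577]
side [267.13189566 119.62129783]
```

View pics/p8.png

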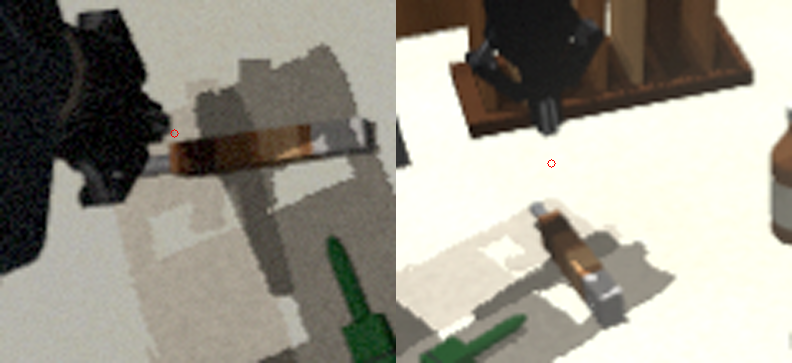

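The tips (side crop ≈ (547,133)) sit well above the projected TCP at (551,163), by roughly 25 mm. The bar has not moved. I'll quantify the offset.

```bash
python3 - <<'E'
from h import *
from station import manip
s=manip.sense();C={n:manip.camera_model(n) for n in('top','side')}
for d in(.02,.025,.03,.035):print(d,[np.round(proj(C[n],s['tcp_pos']+[0,0,d])[0],1) for n in C])
t=cv2.imread('pics/top1.png')[215:240,140:180];b=cv2.imread('pics/side1.png')[95:125,250:285]
t0=cv2.imread('pics/side0.png');p=np.array([.2055,.5894,.1934]);u=proj(C['side'],p)[0];print(u,proj(C['side'],p+[0,0,.03])[0])
x,y=int(u[0])-30,int(u[1])-45;t0=cv2.convertScaleAbs(t0[max(y,0):max(y,0)+60,x:x+50],alpha=1.8)
f=lambda i,k:cv2.resize(cv2.convertScaleAbs(i,alpha=1.6),None,fx=k,fy=k,interpolation=2)
o=np.zeros((400,790,3),np.uint8)
for im,k,ox in((t,9,0),(b,6,365),(t0,4,580)):
    c=f(im,k);o[:c.shape[0],ox:ox+c.shape[1]]=c[:400,:790-ox]
print('side0 crop origin',x,max(y,0))
cv2.imwrite('pics/p9.png',o)
E
```

```text
0.02 [array([160., 230.]), array([266. , 114.9])]
0.025 [array([159.1, 229.7]), array([265.8, 113.5])]
0.03 [array([158.3, 229.4]), array([265.6, 112.1])]
0.035 [array([157.4, 229. ]), array([265.4, 110.7])]
[179.75345614  73.45970775] [177.1307351   65.03715267]
side0 crop origin 149 28
```

View pics/p9.png

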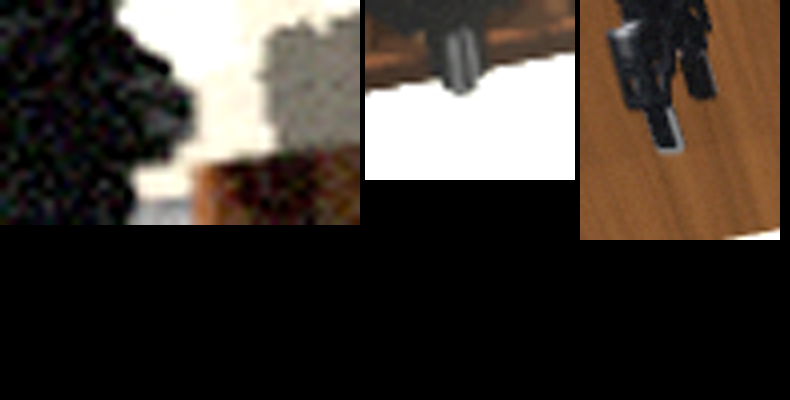

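The reported TCP lies about 36 mm beyond the real fingertips. The shut tips match at (265.8,110), and the start picture with open fingers agrees at 36+13 mm. From here I'll command z 36 mm lower than the tip height I want and regrasp, watching the force.

```bash
python3 g.py .4367 .3359 0.02 189.5 .4367 .3359 -.029 189.5
```

```text
t 4.2 q [ 0.45  0.53  1.7   0.    0.91 -2.85] tcp [0.4367 0.336  0.1166] F [ 0.1  0.2 -0.3] gap -0.001
[0.4367, 0.3359, 0.02, 189.5] [0.02 0.02 9.66] [-0.002  0.001 -0.005]
[0.4367, 0.3359, -0.029, 189.5] [ 0.02  0.02 14.56] [-0.002  0.001 -0.005]
```

Request:
drive_tool(increments=[[0,0,0,0,0,0,0],[0,0,0,0,0,0,0],[0,0,0,2,0,0,0],[0,0,0,5,0,0,0],[0,0,0,8,0,0,0],[0,0,0,11,0,0,0],[0,0,0,12.5,0,0,0],[0,0,0,13.5,0,0,0],[0,0,0,14.5,0,0,0],[0,0,0,14.5,0,0,0]])

```text
t: 5.2
tcp_pos: [0.4377, 0.3366, -0.0283]
tool_rot: [0.762, -0.648, 0.0, -0.001]
force: [-1.1, -0.7, -0.2]
finger_gap: 1.002
```

Request:
drive_tool(increments=[[120,0,0,0,0,0,0],[150,0,0,0,0,0,0],[180,0,0,0,0,0,0],[255,0,0,0,0,0,0],[255,0,0,0,0,0,0],[255,0,0,0,0,0,0],[255,0,0,0,0,0,0]], force=80)

```text
t: 5.9
tcp_pos: [0.4387, 0.3371, -0.0264]
tool_rot: [0.762, -0.648, 0.001, -0.003]
force: [-0.1, -0.3, 6.1]
finger_gap: 0.263
```

Gripped: the 0.263 gap matches the ~24 mm body. Next I lift and carry it, turning −200° toward the jig.

Request:
drive_tool(increments=[[255,0,0,-4,0,0,0],[255,0,0,-9,0,0,0],[255,0,0,-14,0,0,0],[255,0,0,-19,0,0,0],[255,0,0,-19,0,0,0.15],[255,0,0,-19,0,0,0.3],[255,0,0,-19,0,0,0.45],[255,0,0,-19,0,0,0.6],[255,0,0,-19,0,0,0.75],[255,0,0,-19,0,0,0.9],[255,0,0,-19,0,0,1.05],[255,0,0,-19,0,0,1.2],[255,0,0,-19,0,0,1.35],[255,0,0,-19,0,0,1.5],[255,0,0,-19,0,0,1.65],[255,0,0,-19,0,0,1.8],[255,0,0,-19,0,0,1.8]])

```text
t: 7.6
tcp_pos: [0.437, 0.3361, 0.1622]
tool_rot: [0.034, 0.999, 0.001, 0.001]
force: [-0.5, -0.4, -1.9]
finger_gap: 0.271
```

```bash
python3 g.py .6347 .0166 .16 -11.23
```

```text
t 7.6 q [ 0.45  0.47  1.66  0.    1.01 -1.05] tcp [0.437  0.3361 0.1622] F [-0.5 -0.4 -1.9] gap 0.271
[0.6347, 0.0166, 0.16, -11.23] [-21.9  -30.53   0.21] [0.003 0.    1.699]
```

Request:
drive_tool(increments=[[255,-1.0,-1.5,0.2,0,0,0.1],[255,-3,-4,0.2,0,0,0.24],[255,-5,-7,0.2,0,0,0.38],[255,-7,-9.8,0.2,0,0,0.52],[255,-9,-12.5,0.2,0,0,0.66],[255,-11,-15.3,0.2,0,0,0.8],[255,-13,-18.1,0.2,0,0,0.94],[255,-15,-20.9,0.2,0,0,1.08],[255,-17,-23.7,0.2,0,0,1.22],[255,-19,-26.5,0.2,0,0,1.36],[255,-20.5,-28.6,0.2,0,0,1.5],[255,-21.5,-30,0.2,0,0,1.62],[255,-21.9,-30.53,0.2,0.003,0,1.699],[255,-21.9,-30.53,0.2,0.003,0,1.699],[255,-21.9,-30.53,0.2,0.003,0,1.699]])

```text
t: 9.1
tcp_pos: [0.6344, 0.0171, 0.1602]
tool_rot: [0.772, 0.636, 0.0, -0.0]
force: [0.2, 0.3, -2.2]
finger_gap: 0.263
```

```bash
python3 g.py .6347 .0166 .08 -11.23; cat > v.py <<'E'
import sys
from h import *
from station import manip
# bar pose overlay: x y yaw z
v=[float(a) for a in sys.argv[2:]];o=[]
jig=[.6384,.035,-.196]
EYE=[cyl(0,-12,12,10,18)]
for n,(x,y,w,h) in(('top',(235,100,130,110)),('side',(320,100,90,130))):
    c=manip.camera_model(n);im=cv2.convertScaleAbs(manip.snapshot(n)[:,:,::-1],alpha=1.7);k=4.4 if n=='top' else 4.4
    im=cv2.resize(im[y:y+h,x:x+w],None,fx=k,fy=k,interpolation=2)
    for M,p,col in((JIG,jig,(0,255,255)),(BAR+EYE,v,(0,255,0))):
        if len(p)<3:continue
        for P in M:cv2.polylines(im,[cv2.convexHull(np.round((proj(c,place(P,p))-[x-.5,y-.5])*k).astype(np.int32))],True,col,1)
    o.append(cv2.resize(im,(380,int(im.shape[0]*380/im.shape[1]))))
H=max(a.shape[0] for a in o);cv2.imwrite(sys.argv[1],np.hstack([cv2.copyMakeBorder(a,0,H-a.shape[0],0,10,0) for a in o]))
E
python3 v.py pics/p10.png .6384 .035 -.196 .189
```

```text
t 9.1 q [-0.15  0.58  1.44  0.    1.12  0.04] tcp [0.6344 0.0171 0.1602] F [ 0.2  0.3 -2.2] gap 0.263
[0.6347, 0.0166, 0.08, -11.23] [-0.06  0.04  8.02] [-0.    -0.001  0.003]
```

View pics/p10.png

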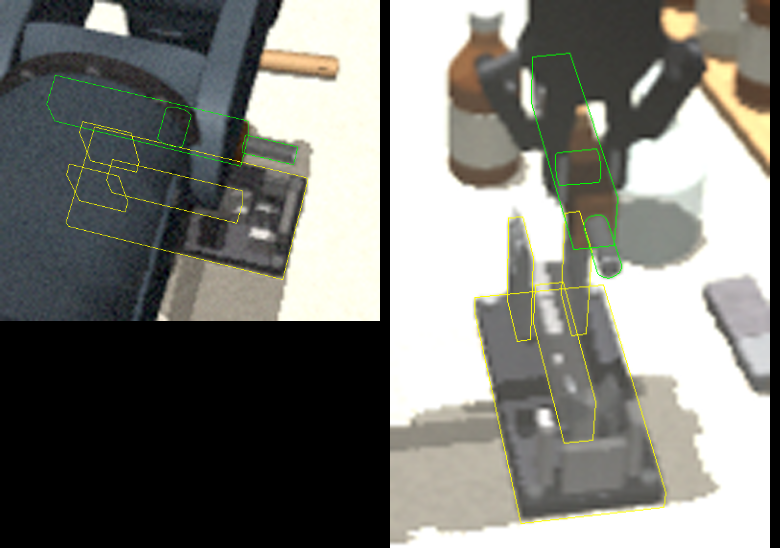

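In both views the overlaid model at the computed pose matches the tail to about a pixel, at side (605,245) and top (270,150). The bar is aligned above the jig, so I lower it.

Request:
drive_tool(increments=[[255,-0.03,0.02,3,0,0,0.003],[255,-0.03,0.02,6,0,0,0.003],[255,-0.03,0.02,7.5,0,0,0.003],[255,-0.03,0.02,8.5,0,0,0.003],[255,-0.03,0.02,9.5,0,0,0.003],[255,-0.03,0.02,10.5,0,0,0.003],[255,-0.03,0.02,11.3,0,0,0.003],[255,-0.03,0.02,11.8,0,0,0.003],[255,-0.03,0.02,11.8,0,0,0.003]])

```text
t: 10.1
tcp_pos: [0.635, 0.0167, 0.0422]
tool_rot: [0.774, 0.633, 0.0, -0.0]
force: [-0.4, 0.7, -2.0]
finger_gap: 0.261
```

Request:
drive_tool(increments=[[255,0,0,0.2,0,0,0],[255,0,0,0.4,0,0,0],[255,0,0,0.6,0,0,0],[255,0,0,0.6,0,0,0]])

```text
t: 10.5
tcp_pos: [0.6355, 0.0166, 0.0374]
tool_rot: [0.774, 0.633, 0.001, 0.0]
force: [-3.4, 0.5, 3.8]
finger_gap: 0.266
```

Tail contact at about the expected height, with a slight sideways push. I'll shift 0.5 mm and press on.

Request:
drive_tool(increments=[[255,0,-0.07,0.2,0,0,0],[255,0,-0.07,0.4,0,0,0],[255,0,-0.07,0.6,0,0,0],[255,0,-0.07,0.6,0,0,0]])

```text
t: 10.9
tcp_pos: [0.6355, 0.0166, 0.0312]
tool_rot: [0.774, 0.633, 0.001, 0.001]
force: [-1.3, -0.1, 2.1]
finger_gap: 0.261
```

Request:
drive_tool(increments=[[255,0,0,0.2,0,0,0],[255,0,0,0.4,0,0,0],[255,0,0,0.6,0,0,0],[255,0,0,0.6,0,0,0]])

```text
t: 11.3
tcp_pos: [0.6344, 0.0171, 0.0257]
tool_rot: [0.774, 0.633, 0.001, -0.0]
force: [-4.1, 0.2, 7.5]
finger_gap: 0.265
```

Request:
drive_tool(increments=[[255,0,0,0.15,0,0,0],[255,0,0,0.3,0,0,0],[255,0,0,0.3,0,0,0]])

```text
t: 11.6
tcp_pos: [0.6344, 0.0171, 0.0256]
tool_rot: [0.774, 0.633, 0.001, -0.0]
force: [-9.0, -0.3, 23.3]
finger_gap: 0.264
```

It's at a hard stop at the seated height. I'll release, rise, then press the tail end from above with shut fingers to check.

Request:
drive_tool(increments=[[255,0,0,-0.3,0,0,0],[0,0,0,-0.3,0,0,0],[0,0,0,-0.3,0,0,0],[0,0,0,-0.3,0,0,0],[0,0,0,-0.3,0,0,0],[0,0,0,-4,0,0,0],[0,0,0,-8,0,0,0],[255,0,0,-8,0,0,0],[255,0,0,-8,0,0,0],[255,0,0,-8,0,0,0]])

```text
t: 12.6
tcp_pos: [0.6337, 0.0169, 0.1006]
tool_rot: [0.774, 0.633, 0.0, -0.001]
force: [-0.8, -0.2, 0.6]
finger_gap: 0.514
```

```bash
python3 - <<'E'
from h import *
from g import to
# press point jig y=-46
p=place(np.array([[0,-.046,0]]),[.6384,.035,-.196])[0];print(p,to([p[0],p[1],.065],-11.23),to([p[0],p[1],.052],-11.23))
E
python3 g.py
```

```text
[ 0.62944162 -0.01011926  0.        ] (array([-2.73,  0.12,  3.56]), array([-0.001, -0.001, -0.004])) (array([-2.73,  0.12,  4.86]), array([-0.001, -0.001, -0.004]))
t 12.6 q [-0.15  0.65  1.49  0.    1.    0.05] tcp [0.6337 0.0169 0.1006] F [-0.8 -0.2  0.6] gap 0.514
```

Request:
drive_tool(increments=[[255,-2.7,0.05,0,0,0,0],[255,-2.7,0.05,1,0,0,0],[255,-2.7,0.05,2.5,0,0,0],[255,-2.7,0.05,3.5,0,0,0],[255,-2.7,0.05,4,0,0,0],[255,-2.7,0.05,4.4,0,0,0],[255,-2.7,0.05,4.4,0,0,0]])

```text
t: 13.3
tcp_pos: [0.6296, -0.0093, 0.0569]
tool_rot: [0.774, 0.633, 0.0, -0.0]
force: [0.9, -0.1, 0.2]
finger_gap: -0.003
```

Request:
drive_tool(increments=[[255,0,0,0.2,0,0,0],[255,0,0,0.4,0,0,0],[255,0,0,0.6,0,0,0],[255,0,0,0.6,0,0,0]])

```text
t: 13.7
tcp_pos: [0.6299, -0.0098, 0.0517]
tool_rot: [0.774, 0.633, 0.001, 0.0]
force: [0.3, 0.3, -0.4]
finger_gap: -0.003
```

Request:
drive_tool(increments=[[255,0,0,0.15,0,0,0],[255,0,0,0.3,0,0,0],[255,0,0,0.45,0,0,0],[255,0,0,0.45,0,0,0]])

```text
t: 14.1
tcp_pos: [0.6306, -0.01, 0.051]
tool_rot: [0.774, 0.633, 0.001, 0.001]
force: [-5.5, 0.4, 18.0]
finger_gap: 0.0
```

The bar top touches at a true height of about 87–88 mm near the tail and doesn't yield under 18 N, so the tail is home. Next is the pin: grip the head 6 mm behind its centre.

```bash
python3 g.py .4316 -.0686 .10 55.3; python3 -c "print()"
```

```text
t 14.1 q [-0.19  0.71  1.53  0.    0.89  0.01] tcp [ 0.6306 -0.01    0.051 ] F [-5.5  0.4 18. ] gap 0.0
[0.4316, -0.0686, 0.1, 55.3] [ -9.68 -18.33  -4.97] [ 3.000e-03  1.000e-03 -1.164e+00]
```

Request:
drive_tool(increments=[[255,0,0,-4,0,0,0],[255,0,0,-8,0,0,0],[0,-2,-4,-9,0,0,-0.12],[0,-4,-7.5,-9,0,0,-0.26],[0,-6,-11,-8,0,0,-0.4],[0,-8,-15,-7,0,0,-0.54],[0,-9.68,-18.33,-5.5,0,0,-0.68],[0,-9.68,-18.33,-5.5,0,0,-0.82],[0,-9.68,-18.33,-5.5,0,0,-0.96],[0,-9.68,-18.33,-5.5,0,0,-1.1],[0,-9.68,-18.33,-5.5,0.003,0,-1.164],[0,-9.68,-18.33,-5.5,0.003,0,-1.164],[0,-9.68,-18.33,-5.5,0.003,0,-1.164]])

```text
t: 15.4
tcp_pos: [0.4313, -0.0684, 0.102]
tool_rot: [0.299, 0.954, -0.0, -0.0]
force: [0.3, -0.1, 0.2]
finger_gap: 1.0
```

```bash
python3 g.py .4316 -.0686 -.031 55.3; cp pics/top0.png pics/topS.png; python3 - <<'E'
# check bar seat from side view & pin still in place numerically
from h import *
from station import manip
c=manip.camera_model('side');im=manip.snapshot('side')[:,:,::-1].copy();cv2.imwrite('pics/side2.png',im)
t=manip.snapshot('top')[:,:,::-1].copy();cv2.imwrite('pics/top2.png',t)
W=(326,130,70,100);x,y,w,h=W;k=5.5
o=[]
for dz in(.052,.064):
    a=cv2.resize(cv2.convertScaleAbs(im[y:y+h,x:x+w],alpha=1.5),None,fx=k,fy=k,interpolation=2)
    if dz==.052:
        for P in BAR+[cyl(0,-12,12,10,18)]:cv2.polylines(a,[cv2.convexHull(np.round((proj(c,place(P,[.6384,.035,-.196,dz]))-[x-.5,y-.5])*k).astype(np.int32))],True,(0,255,0),1)
    o.append(a)
cv2.imwrite('pics/p11.png',np.hstack(o))
E
```

```text
t 15.4 q [-0.41  0.44  1.98 -0.    0.72 -1.38] tcp [ 0.4313 -0.0684  0.102 ] F [ 0.3 -0.1  0.2] gap 1.0
[0.4316, -0.0686, -0.031, 55.3] [-0.04  0.02 13.3 ] [-0.001 -0.    -0.002]
```

View pics/p11.png

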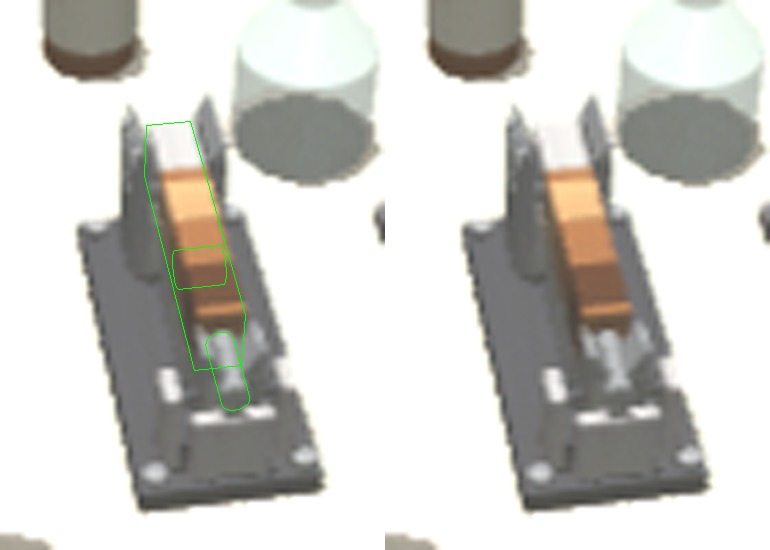

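The picture shows the bar seated level between the ears. Its tail is down in the clip at crop (225,365), matching the seated model. Now I grip the pin.

Request:
drive_tool(increments=[[0,0,0,4,0,0,0],[0,0,0,8,0,0,0],[0,-0.04,0,11,0,0,0],[0,-0.04,0,12.3,0,0,0],[0,-0.04,0,13.2,0,0,0],[0,-0.04,0,13.2,0,0,0],[110,-0.04,0,13.2,0,0,0],[140,-0.04,0,13.2,0,0,0],[170,-0.04,0,13.2,0,0,0],[255,-0.04,0,13.2,0,0,0],[255,-0.04,0,13.2,0,0,0],[255,-0.04,0,13.2,0,0,0],[255,-0.04,0,13.2,0,0,0]], force=80)

```text
t: 16.8
tcp_pos: [0.4317, -0.0688, -0.0291]
tool_rot: [0.299, 0.954, -0.0, 0.001]
force: [-0.8, 0.2, 7.3]
finger_gap: 0.338
```

Request:
drive_tool(increments=[[255,0,0,-3,0,0,0],[255,0,0,-7,0,0,0],[255,0,0,-11,0,0,0],[255,0,0,-11,0,0,0],[255,0,0,-11,0,0,0]])

```text
t: 17.3
tcp_pos: [0.4317, -0.0687, 0.0807]
tool_rot: [0.299, 0.954, -0.0, 0.001]
force: [-0.6, 0.1, -2.4]
finger_gap: 0.333
```

```bash
cat > y.py <<'E'
from h import *
from g import to
import sys
Y=place(np.array([[0,.075,0]]),[.6384,.035,-.196])[0]
for xx,z in((-.180,.078),(-.180,.024),(-.125,.024),(-.051,.024)):
    p=place(np.array([[xx,.075,0]]),[.6384,.035,-.196])[0];print(xx,z,np.round(p,4),*to([p[0],p[1],z],78.77))
E
python3 y.py; python3 g.py
python3 - <<'E'
# fit held pin pose from both views (x,y known approx; check yaw & z)
from h import *
from station import manip
s=manip.sense();C={n:manip.camera_model(n) for n in('top','side')}
for n in C:
    cv2.imwrite(f'pics/{n}3.png',manip.snapshot(n)[:,:,::-1]);th=-.605
    print(n,np.round(proj(C[n],place(np.array([[.09,0,.015],[.02,0,.015]]),[*(s['tcp_pos'][:2]+.006*np.array([np.cos(th),np.sin(th)])),th,s['tcp_pos'][2]+.031])),1))
E
```

```text
-0.18 0.078 [0.4765 0.1436 0.    ] [ 8.42 20.    0.24] [-0.001  0.002 -0.41 ]
-0.18 0.024 [0.4765 0.1436 0.    ] [ 8.43 20.    5.64] [-0.001  0.002 -0.41 ]
-0.125 0.024 [0.5304 0.1329 0.    ] [ 3.38 22.19  5.65] [-0.001  0.002 -0.41 ]
-0.051 0.024 [0.603  0.1185 0.    ] [-3.4  25.15  5.66] [-0.001  0.002 -0.41 ]
t 17.3 q [-0.41  0.48  2.   -0.    0.65 -1.38] tcp [ 0.4317 -0.0687  0.0807] F [-0.6  0.1 -2.4] gap 0.333
top [[359.6 209.4]
 [341.8 232.8]]
side [[337.5 215.7]
 [309.6 210. ]]
```

Pin lifted: 2.4 N of weight and the gap matches the head. Moving to pre-insertion on the robot's side of the yoke.

Request:
drive_tool(increments=[[255,1,2,0.2,0,0,-0.1],[255,2.5,6,0.2,0,0,-0.2],[255,4,10,0.2,0,0,-0.3],[255,6,14,0.2,0,0,-0.41],[255,7.5,18,0.2,0,0.002,-0.41],[255,8.42,20,0.2,0,0.002,-0.41],[255,8.42,20,2,0,0.002,-0.41],[255,8.42,20,4,0,0.002,-0.41],[255,8.42,20,5.45,0,0.002,-0.41],[255,8.42,20,5.45,0,0.002,-0.41],[255,8.42,20,5.45,0,0.002,-0.41]])

```text
t: 18.5
tcp_pos: [0.4749, 0.1436, 0.0239]
tool_rot: [0.098, 0.995, -0.0, -0.003]
force: [0.5, 0.3, -0.1]
finger_gap: 0.334
```

```bash
python3 y.py; python3 g.py; python3 - <<'E'
from h import *
from station import manip
s=manip.sense();C={n:manip.camera_model(n) for n in('top','side')};o=[]
th=-.196;p=[*(s['tcp_pos'][:2]+.006*np.array([np.cos(th),np.sin(th)])),th,s['tcp_pos'][2]+.0291]
Y=place(np.array([[-.025,.075,.07],[.025,.075,.07]]),[.6384,.035,-.196])
for n,(x,y,w,h) in(('top',(215,130,100,110)),('side',(295,130,75,82))):
    c=C[n];im=manip.snapshot(n)[:,:,::-1];k=390/w;im=cv2.convertScaleAbs(cv2.resize(im[y:y+h,x:x+w],None,fx=k,fy=k,interpolation=2),alpha=1.7)
    for P in PIN:cv2.polylines(im,[cv2.convexHull(np.round((proj(c,place(P,p))-[x-.5,y-.5])*k).astype(np.int32))],True,(0,255,0),1)
    cv2.line(im,*[tuple(int(v) for v in (u-[x-.5,y-.5])*k) for u in proj(c,Y)],(0,255,255),1)
    o.append(im[:426])
cv2.imwrite('pics/p12.png',np.hstack([np.vstack([a,np.zeros((430-a.shape[0],390,3),np.uint8)]) for a in o]))
E
```

```text
-0.18 0.078 [0.4765 0.1436 0.    ] [-0.12  0.03 -5.42] [-0.001 -0.006 -0.001]
-0.18 0.024 [0.4765 0.1436 0.    ] [-0.15  0.04 -0.02] [-0.001 -0.006 -0.001]
-0.125 0.024 [0.5304 0.1329 0.    ] [-5.65  0.04 -0.05] [-0.001 -0.006 -0.001]
-0.051 0.024 [0.603  0.1185 0.    ] [-13.05   0.04  -0.1 ] [-0.001 -0.006 -0.001]
t 18.5 q [ 0.07  0.65  1.88  0.    0.62 -1.31] tcp [0.4749 0.1436 0.0239] F [ 0.5  0.3 -0.1] gap 0.334
```

View pics/p12.png

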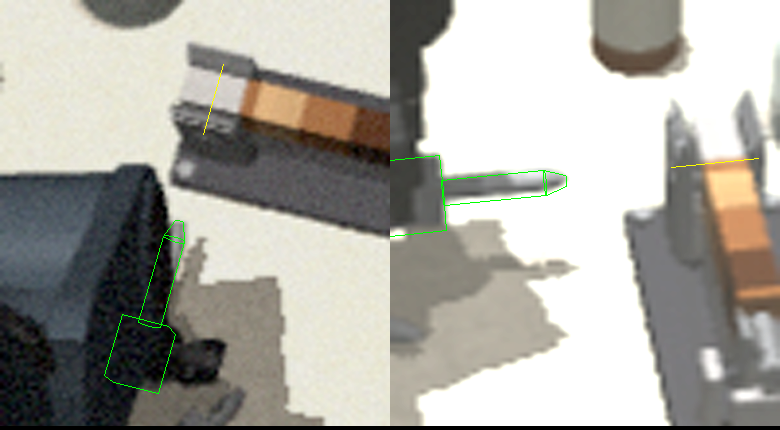

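The last view shows the held pin level and matching the model (side shank (445–565,182)), in line with the yoke axis. Insert in stages, watching the force.

Request:
drive_tool(increments=[[255,-1.5,0.04,-0.15,0,-0.006,0],[255,-3.5,0.04,-0.22,0,-0.006,0],[255,-5,0.04,-0.25,0,-0.006,0],[255,-5.8,0.04,-0.25,0,-0.006,0],[255,-6.5,0.04,-0.25,0,-0.006,0],[255,-7,0.04,-0.25,0,-0.006,0],[255,-7,0.04,-0.25,0,-0.006,0]])

```text
t: 19.3
tcp_pos: [0.5447, 0.1302, 0.0274]
tool_rot: [0.098, 0.995, -0.0, 0.001]
force: [-0.4, -1.1, -0.4]
finger_gap: 0.335
```

Request:
drive_tool(increments=[[255,-0.4,0,0,0,0,0],[255,-0.8,0,0,0,0,0],[255,-1.2,0,0,0,0,0],[255,-1.2,0,0,0,0,0]])

```text
t: 19.7
tcp_pos: [0.5565, 0.1276, 0.0272]
tool_rot: [0.098, 0.995, -0.001, 0.001]
force: [-0.9, -3.4, -4.8]
finger_gap: 0.334
```

```bash
python3 y.py|tail -1; python3 g.py
```

```text
-0.051 0.024 [0.603  0.1185 0.    ] [-4.74  0.02  0.33] [-0.001  0.002 -0.001]
t 19.7 q [ 0.03  0.7   1.7  -0.    0.75 -1.34] tcp [0.5565 0.1276 0.0272] F [-0.9 -3.4 -4.8] gap 0.334
```

Tip is inside the eye. Small side forces point down and −y, so I'll ease that way and continue.

Request:
drive_tool(increments=[[255,0,-0.08,0.1,0,0,0],[255,-0.5,-0.08,0.12,0,0,0],[255,-1.0,-0.08,0.12,0,0,0],[255,-1.5,-0.08,0.12,0,0,0],[255,-1.5,-0.08,0.12,0,0,0]])

```text
t: 20.2
tcp_pos: [0.5731, 0.1242, 0.0267]
tool_rot: [0.098, 0.995, -0.0, 0.003]
force: [-0.5, -1.0, -1.7]
finger_gap: 0.336
```

Request:
drive_tool(increments=[[255,-0.5,0,0,0,0,0],[255,-1.0,0,0,0,0,0],[255,-1.4,0,0,0,0,0],[255,-1.4,0,0,0,0,0]])

```text
t: 20.6
tcp_pos: [0.5862, 0.1215, 0.0266]
tool_rot: [0.098, 0.995, -0.0, 0.002]
force: [-0.0, -0.1, -1.5]
finger_gap: 0.333
```

Request:
drive_tool(increments=[[255,-0.5,0,0,0,0,0],[255,-1.0,0,0,0,0,0],[255,-1.3,0,0,0,0,0],[255,-1.5,0,0,0,0,0],[255,-1.5,0,0,0,0,0]])

```text
t: 21.1
tcp_pos: [0.6001, 0.1187, 0.0266]
tool_rot: [0.098, 0.995, -0.0, 0.002]
force: [0.5, 0.4, -1.4]
finger_gap: 0.334
```

Request:
drive_tool(increments=[[255,-0.15,0,0,0,0,0],[255,-0.3,0,0,0,0,0],[255,-0.45,0,0,0,0,0],[255,-0.45,0,0,0,0,0]])

```text
t: 21.5
tcp_pos: [0.6024, 0.1181, 0.0263]
tool_rot: [0.098, 0.995, -0.0, -0.0]
force: [-4.5, 0.7, 1.3]
finger_gap: 0.334
```

Request:
drive_tool(increments=[[255,-0.15,0,0,0,0,0],[255,-0.3,0,0,0,0,0],[255,-0.3,0,0,0,0,0]])

```text
t: 21.8
tcp_pos: [0.6021, 0.1181, 0.0259]
tool_rot: [0.098, 0.995, -0.0, -0.003]
force: [-8.4, 2.1, 3.4]
finger_gap: 0.335
```

The head is hard against the ear. I'll relax the push slightly, release, and back away.

Request:
drive_tool(increments=[[255,0.2,0,0,0,0,0],[255,0.2,0,0,0,0,0]])

```text
t: 22.0
tcp_pos: [0.6023, 0.1181, 0.0258]
tool_rot: [0.098, 0.995, -0.0, -0.001]
force: [-5.7, 1.9, -1.8]
finger_gap: 0.333
```

Request:
drive_tool(increments=[[150,0,0,0,0,0,0],[80,0,0,0,0,0,0],[0,0,0,0,0,0,0],[0,0,0,0,0,0,0],[0,0,0,0,0,0,0],[0,0,0,0,0,0,0]])

```text
t: 22.6
tcp_pos: [0.6053, 0.1176, 0.0266]
tool_rot: [0.098, 0.995, -0.0, 0.002]
force: [0.3, 0.1, -0.2]
finger_gap: 0.998
```

Request:
drive_tool(increments=[[0,1,0,0,0,0,0],[0,3,0,0,0,0,0],[0,5,0,0,0,0,0],[0,6,0,0,0,0,0],[255,6,0,0,0,0,0],[255,6,0,0,0,0,0],[255,6,0,0,0,0,0],[255,6,0,0,0,0,0],[255,6,0,0,0,0,0],[255,6,0,0,0,0,0]])

```text
t: 23.6
tcp_pos: [0.5465, 0.1292, 0.0263]
tool_rot: [0.098, 0.995, -0.0, 0.002]
force: [0.9, 0.2, -0.0]
finger_gap: 0.003
```

```bash
python3 g.py; cat > f.py <<'E'
from h import *
from station import manip
jig=[.6384,.035,-.196];yk=place(np.array([[0,.075,0]]),jig)[0]
def at(d,z=.055):
    p=place(np.array([[-d,.075,0]]),jig)[0];return [p[0],p[1],-.196,z]
import sys
C={n:manip.camera_model(n) for n in('side','top')}
for n,W,o in (('side',(322,150,44,40),'side2'),('top',(250,130,40,45),'top2')):
    im=manip.snapshot(n)[:,:,::-1].astype(float);im0=cv2.imread(f'pics/{o}.png').astype(float)
    cv2.imwrite(f'pics/{n}_{sys.argv[1]}.png',im)
    x,y,w,h=W;m=(np.abs(im-im0).max(2)[y:y+h,x:x+w]>25).astype(float)
    H=lambda d,z:render(C[n],PIN[:1],at(d,z),W,4)
    r=sorted((((H(d/1e3,z/1e3)-m)**2).sum(),d,z) for d in range(38,70,1) for z in (53,55,57))
    print(n,[tuple(np.round(a,1)) for a in r[:4]],m.sum())
    if n=='side':print('\n'.join(''.join('#' if v else '.' for v in row) for row in m[::1]))
E
python3 f.py a
```

```text
t 23.6 q [ 0.03  0.69  1.72 -0.    0.73 -1.34] tcp [0.5465 0.1292 0.0263] F [ 0.9  0.2 -0. ] gap 0.003
side [(np.float64(596.4), np.float64(49.0), np.float64(53.0)), (np.float64(596.4), np.float64(50.0), np.float64(53.0)), (np.float64(599.1), np.float64(48.0), np.float64(53.0)), (np.float64(603.4), np.float64(51.0), np.float64(53.0))] 790.0
######......................................
######......................................
######......................................
######......................................
######......................................
######......................................
######.............#######..................
######.......#############..................
######......##############..................
#####......###############..................
#####......################.................
####........###############.................
####........###############.................
####........##############......#...........
####........##############..................
####........##############..................
#####.......##############...........
[... 699 characters left out ...]
########....................
####################..##....................
#####################.###...................
#####################.####..................
#####################.######................
############################................
######################.######...............
######################.######...............
top [(np.float64(633.1), np.float64(39.0), np.float64(57.0)), (np.float64(633.2), np.float64(38.0), np.float64(57.0)), (np.float64(634.8), np.float64(41.0), np.float64(57.0)), (np.float64(637.7), np.float64(40.0), np.float64(57.0))] 733.0[ WARN:0@4.797] global loadsave.cpp:1063 imwrite_ Unsupported depth image for selected encoder is fallbacked to CV_8U.
```

The pin head is in place by the ear. I'll nudge it from behind with shut fingers to confirm it's fully home.

Request:
drive_tool(increments=[[255,-1.5,0,0,0,0,0],[255,-2.6,0,0,0,0,0],[255,-2.9,0,0,0,0,0],[255,-3.2,0,0,0,0,0],[255,-3.5,0,0,0,0,0],[255,-3.7,0,0,0,0,0],[255,-3.7,0,0,0,0,0]])

```text
t: 24.4
tcp_pos: [0.5741, 0.1236, 0.0259]
tool_rot: [0.098, 0.995, -0.0, -0.007]
force: [-11.9, 3.3, 9.3]
finger_gap: 0.004
```

Hard stop again at 12 N, consistent with the gripped contact that put the head centre 45.8 mm from the yoke. Now retreat clear.

Request:
drive_tool(increments=[[255,1,0,0,0,0,0],[255,3,0,0,0,0,0],[255,6,0,-1,0,0,0],[255,9,0,-4,0,0,0],[255,10,0,-8,0,0,0],[255,10,0,-12,0,0,0],[255,10,0,-16,0,0,0],[255,10,-5,-16,0,0,0],[255,9,-10,-16,0,0,0],[255,8,-15,-16,0,0,0],[255,6,-20,-16,0,0,0],[255,4,-25,-16,0,0,0],[255,3,-30,-16,0,0,0],[255,3,-34,-16,0,0,0],[255,3,-34,-16,0,0,0],[255,3,-34,-16,0,0,0]])

```text
t: 26.0
tcp_pos: [0.4858, -0.2067, 0.1862]
tool_rot: [0.1, 0.995, -0.0, 0.002]
force: [-0.0, 1.1, 0.5]
finger_gap: -0.003
```

```bash
python3 g.py; cat > f2.py <<'E'
from h import *
from station import manip
C={n:manip.camera_model(n) for n in('side','top')};jig=[.6384,.035,-.196]
I={}
for n in C:
    I[n]=manip.snapshot(n)[:,:,::-1].copy();cv2.imwrite(f'pics/{n}_end.png',I[n])
O={n:cv2.imread(f'pics/{n}0.png') for n in C}
d={n:np.abs(I[n].astype(int)-O[n]).max(2)>40 for n in C}
for n in C:
    k,lab,st,ce=cv2.connectedComponentsWithStats(cv2.morphologyEx(d[n].astype(np.uint8),cv2.MORPH_OPEN,np.ones((2,2))))
    print(n,[(st[i][:4].tolist(),int(st[i][4])) for i in range(1,k) if st[i][4]>25])
# pin head + tip expected pixels, seated
for n in C:
    p=place(np.array([[-.065,.075,.085],[-.025,.075,.085],[.025,.075,.070],[.045,.075,.070]]),jig);print(n,np.round(proj(C[n],p),1).tolist())
    x,y,w,h=(250,130,30,45) if n=='top' else (325,145,50,45)
    g=I[n][y:y+h,x:x+w].mean(2)
    print(n,(x,y));print('\n'.join(''.join(' .:-=+*#%@'[9-int(min(v,199)/20)] for v in r) for r in g))
E
python3 f2.py
```

```text
t 26.0 q [-0.61  0.41  1.69  0.    1.04 -1.99] tcp [ 0.4858 -0.2067  0.1862] F [-0.   1.1  0.5] gap -0.003
side [([0, 0, 24, 91], 1359), ([240, 0, 8, 8], 43), ([250, 0, 117, 56], 895), ([273, 9, 36, 38], 308), ([260, 16, 10, 12], 66), ([233, 21, 26, 8], 102), ([270, 25, 5, 8], 32), ([250, 29, 126, 191], 6922), ([241, 46, 8, 13], 53), ([284, 51, 7, 31], 123), ([0, 62, 34, 78], 1024), ([273, 73, 3, 10], 30), ([95, 90, 286, 218], 17459), ([184, 97, 27, 13], 149), ([0, 133, 97, 146], 4981), ([261, 132, 31, 39], 499), ([47, 188, 29, 16], 202), ([152, 252, 23, 34], 156), ([156, 254, 37, 39], 610), ([111, 288, 17, 5], 66), ([102, 296, 43, 13], 234)]
top [([100, 0, 16, 14], 148), ([161, 0, 18, 17], 161), ([128, 4, 20, 12], 149), ([195, 6, 15, 12], 140), ([225, 7, 17, 13], 148), ([311, 11, 7, 8], 32), ([0, 14, 640, 386], 161669), ([390, 15, 14, 14], 143), ([419, 14, 16, 13], 151), ([479, 17, 16, 13], 149), ([448, 19, 16, 12], 141), ([161, 20, 13, 22], 167), ([506, 20, 14, 14], 147), ([538, 20, 16, 13], 141), ([129, 29, 14, 12], 130), ([192, 31, 14, 13], 138), ([223, 32, 15, 13], 150), ([390, 
[... 3703 characters left out ...]
:::::::::::::::-=+
..:::::.:::::::::::::::::::-++
::::::::.::::::::::::::::::=++
:::::::::::----:::::::::::-=++
::::.::::-:=#*+=---:::::::-=++
::::::::-++*+***#*+=---:::-+++
:::.::::-=+++++***+*#**=--=+++
:::::::::=*++=+++++++*###*#**+
.::::.:::=++***++++++++***#%%#
:.::::.:.=##*+++***+++=++*#%%%
:::::::::-+######+++*#*++*#%%%
.::.:::.::=#*+**#**##*++*###%%
::..::::::-+---====*#%####%###
:..:::.::::-----:---+**##%####
::::::::::----------:--+######
::::::::::=------------*#####%
:::::::.::=----------:=######%
:::::::::-=-----------+######%
::::::.::-------------+%#%##%%
:::::::::----:-------=*%%%%###
:::..::::-----------:=#%%%%###
.:.:::::----:-----:-:+%%%%%#**
::::::.:==-----:--:--+%@%%%***
```

In the final top image the pin tip emerges beyond the far ear at (274,140), against a prediction of (274,139) for a fully seated pin. The arm is clear, so I'm handing in.

```bash
python3 -c "
from station import manip
print(manip.sign_off())"
```

```text
the job is handed in; nothing more can be done
None
```

The job is done and handed in at about 26 s. The test bar's eye is between the yoke ears, its tail is in the clip, and the long pin is through both ears and the eye with its head against the ear.

**First grasp missed:** the fingers closed empty over the bar. The reported TCP lies about 36 mm beyond the real fingertips; I measured this in the images, corrected for it, and regripped. The bar was not moved by the miss.

**Bar:** it came to a hard stop at seated height (23 N). Pressed from above near the tail, its top was at about 87 mm and did not give under 18 N, so I judge the tail fully home. The side image agrees.

**Pin:** it reached a hard stop with its head centre about 46 mm from the yoke (45 expected). A 12 N push from behind did not move it further. The fingers stopped about 4 mm earlier than I expected in that push, which I put down to finger width. In the last top image its tip shows beyond the far ear within about 1 px of the seated prediction.

**Less certain:**
- An automatic fit of the pin head was inconclusive (39 to 50 mm), disturbed by the arm and its shadow.
- I had used up the 12 picture views, so the final state was checked by numbers only.
- I did not check the bystanders one by one at the end; no unexpected contact force showed up during the moves.

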